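Burnish the seam between two clamped metal sheets

ROBOT

A 6-joint arm with a two-finger parallel gripper is mounted at the origin on a cart in front of the work surface, level with it; the furniture and walls round the work are solid. World frame = base frame: x ahead of the robot, y to its left, z up, the work surface at z = 0. Lengths are in m, angles in rad, forces in N, time in s.
With the tool pointing down it reaches from about 0.2 to 0.875 m from the base axis. Payload 3.4 kg.
Tool frame: the origin (TCP) lies midway between the tips of the shut fingers; the grasp point (between the pads) lies 19 mm behind it; z points along the fingers, y is the line along which they close (so a half turn about z gives the same grasp; the last joint's range is limited). The gripper opens to 94 mm and grips with 3 to 60 N. Pads are 16 mm wide; open, the fingers measure 119 mm over their backs; the gripper's body (75 mm by 177 mm) begins 78 mm behind the grasp point.
Start: joints at [-1.413, 0.276, 1.505, -0, 1.361, -0.121], TCP at [0.158, -0.553, 0.205] pointing down, gripper open.
Joint ranges: [-2.89, 2.89], [-0.75, 2.08], [0.22, 2.7], [-1.18, 4.32], [0.11, 2.71], [-2.7, 2.7]. Speed limits (rad/s): [2.57, 2.57, 3.14, 3.14, 3.14, 3.14].

INTERFACE

Orientations are given as a rotation vector (axis times angle).
In Python, from workcell import bot gives the robot as it stands. The module is installed in compiled form; this text tells all that it offers.
- The arm moves only by the tool move_arm, never from a script. Its argument "motion" is one flat list of numbers, 6 for each row, row after row: the shift along the tool's x, y, z in cm, then the turn, a rotation vector about the tool's x, y, z in rad. A call has 1 to 5 rows; each row is the pose to reach, as a shift and turn from the pose commanded when the call began, along the tool's axes at that moment; what a row does not reach only later rows make up. A row lasts 1/8 s, in which the tool goes at most 62.5 mm and 10.7 degrees, less where a joint would pass 70% of its speed; a pose out of reach is approached as far as the arm can. A call with a gripper value outside its range is refused whole. "fingers" is the opening, from 0 (shut) to 1 (fully open), set as the call begins (left out, the last holds). The fingers move at their own pace and stop on an object; the grip force is fixed at half the most. Time passes only in rows, so rows that repeat a pose let the fingers close. It gives the time, the measured TCP pose, the force, the opening and the grip force at its end, in the units of the state.
- bot.state(): the state, without advancing time (a new reading comes with each control period).
- bot.capture(name): name is "scene" or "top" or "wrist"; returns a dict with "img" (400x640x3 uint8, blue, green, red), "depth" (400x640 float32, m along the optical axis (not along the pixel's ray), 0 where there is no reading), "K" (3x3 intrinsics, pixels), "k1" (the pictures are not rectified: a ray, as slopes to the right and down, at radius r is drawn at 1 + k1 r^2 times it, then the intrinsics apply), "R" (3x3) and "t" (3): a world point X has camera coordinates R X + t; the wrist camera has in their place "tool_from_camera" (4x4, takes a point from camera to tool coordinates, whose origin is the TCP and whose axes are the flange's). Camera axes: x right, y down, z forward; pixel columns grow to the right and rows downward; lengths in m; the calibration is good to about 2 mm. A picture is of the moment at which its call begins: read the wrist's pose just before it.
- bot.close_job(): hands the job in; it is judged then, once.
The state is a dict: "clock": time; "qpos": joint angles; "qd": joint speeds; "effort": joint torques, N m; "tcp_pos": TCP position; "tcp_rot": TCP orientation; "ft_force": force on the tool from outside, world axes, zero at the start; "ft_torque": the same for the moment, N m; "grip_width": finger opening in m; "grip_force": force on a finger pad.
Only numpy, scipy, OpenCV 4.12 (cv2) and the standard library are available. Lean on these libraries where they do the work, as an engineer would, in place of code of your own. Each camera call takes 0.05 s, during which the arm holds its last target. There are 200 camera calls.

TASK

Take the long-handled spring burnisher out of the wooden tool stand and, holding it upright with its nib pressed lightly onto the metal, run it slowly and steadily (a few centimetres a second) along the whole seam between the copper and the silver-grey sheet, starting beside the steel stop bar and finishing at the other end. Then stand the burnisher back in the hole it came from, and leave the short mushroom-headed pusher where it is.

Things in the scene. Friction and masses are not known exactly. Their poses are not given: they have to be found in the camera images.
- burnisher: Long upright tool in one of the stand's two holes, 100 to 170 g. Origin on its axis at the underside of its collar, which rests on the stand's top; z up. Collar 42 mm wide, z 0 to 6 mm; round wooden handle 24 mm wide, z 20 to 80 mm, top at 86 mm: grasp it from above at about z = 55 mm. Below, a 14 mm stem tapers to 11 mm at z = -30 mm; then the 8 mm nib, its round tip at z = -48 mm sprung out.
- nib_tip (a point): The lowest point of the burnisher's spring nib, on the tool's axis: 48 mm below the underside of the collar when sprung out.
- nib (a joint): How far the nib is pushed up into the burnisher: 0 sprung out, 0.014 m fully in. The spring gives 1 N at 0 and 2.4 N at 0.014; about 0.006 is a good light pressure. Beyond 0.014 the nib is hard against its stop.
- seam_board: Fixed wooden board, 140 (x) x 110 (y) x 16 mm; origin at the centre of its underside, on the bench. On it a copper (+y) and a silver-grey (-y) sheet, 110 x 44 mm each, tops 20 mm above the bench, meet in a straight seam along x at y = 0, x = +-55 mm. Steel stop bar across the start end at x = -60 mm, screw heads up to 28 mm high. Toe clamps 28 mm high at the outer edges, 35 mm from the seam.
- seam_start (a point): On the sheets' top face, on the seam, 45 mm from the board's centre towards the stop bar (10 mm in from the sheets' end): set the nib down here.
- seam_end (a point): On the sheets' top face, on the seam, 45 mm from the board's centre away from the stop bar (10 mm in from the sheets' other end): the pass finishes here.
- tool_stand: Fixed pale wooden block, 64 (x) x 140 (y) x 55 mm, origin at the centre of its underside. Two upright 28 mm through holes at x = 0, y = -36 and +36 mm; the burnisher stands in one, the pusher in the other, either way round.
- pusher: The other tool in the stand, not to be used or moved: short, with a mushroom-shaped wooden head 36 mm across whose top is only 52 mm above the stand. Origin on its axis at the underside of its collar.
Not all that is in view belongs to the job. Leave any green or turquoise look-alike of the burnisher alone.

How it is judged:
On the way, in this order (a step that is already met when the one before it is completed fails the run):
1. the upright burnisher's nib is pressed on the seam at the end beside the stop bar (value of joint nib above 0.0015 m and y of nib_tip in the frame of seam_board between -0.012 and 0.012 m and z of nib_tip in the frame of seam_board below 0.024 m and angle between burnisher's own z axis and vertical below 0.3 rad and x of nib_tip in the frame of seam_board between -0.06 and -0.033 m), for 0.2 s.
2. the pressed nib passes along the first half of the seam (value of joint nib above 0.0015 m and y of nib_tip in the frame of seam_board between -0.012 and 0.012 m and z of nib_tip in the frame of seam_board below 0.024 m and angle between burnisher's own z axis and vertical below 0.3 rad and x of nib_tip in the frame of seam_board between -0.024 and -0.008 m), for 0.05 s.
3. the pressed nib passes along the second half of the seam (value of joint nib above 0.0015 m and y of nib_tip in the frame of seam_board between -0.012 and 0.012 m and z of nib_tip in the frame of seam_board below 0.024 m and angle between burnisher's own z axis and vertical below 0.3 rad and x of nib_tip in the frame of seam_board between 0.008 and 0.024 m), for 0.05 s.
4. the nib, still pressed, reaches the far end of the seam (value of joint nib above 0.0015 m and y of nib_tip in the frame of seam_board between -0.012 and 0.012 m and z of nib_tip in the frame of seam_board below 0.024 m and angle between burnisher's own z axis and vertical below 0.3 rad and x of nib_tip in the frame of seam_board between 0.033 and 0.06 m), for 0.1 s.
At the end, for the whole second after the job is handed in: The burnisher stands upright (within 7 degrees), released and at rest, in the hole it came from with its collar down on the stand (within 12 mm of where it started); the pusher is within 15 mm of where it stood (distance of burnisher from where it was at the start of the episode below 0.012 m and angle between burnisher's own z axis and vertical below 0.12 rad and linear speed of burnisher below 0.02 m/s and distance of pusher from where it was at the start of the episode below 0.015 m); the robot touches nothing.
It fails at once if the pressed nib runs along the seam faster than 0.10 m/s (value of joint nib above 0.0015 m and x of nib_tip in the frame of seam_board between -0.03 and 0.03 m and y of nib_tip in the frame of seam_board between -0.012 and 0.012 m and z of nib_tip in the frame of seam_board below 0.024 m and linear speed of burnisher above 0.1 m/s).
It fails at once if the burnisher is pressed on the board with more than 15 N (contact force between burnisher and seam_board above 15 N).
It fails at once if the pusher is taken or knocked out of place (30 mm) (distance of pusher from where it was at the start of the episode above 0.03 m).
It also fails if it takes over 58 s, if anything falls off the work surface, if the arm or the gripper's body presses on something with over 40 N, if the wrist force passes 120 N, or if a joint passes its speed limit or range.

## Working session

There is one attempt and no reset: what is moved stays moved. The work goes in short steps, Python scripts to look and compute and a tool call to move; the robot and the scene stay as the last step left them, time stands still between calls to the robot, and variables do not carry over. Pictures are saved under pics/ and viewed, at most 10 in all, crops included, and the job is handed in when it is done.

Besides the shell and the picture viewer there is one more tool, called after "Request:" as name(argument=value, ...) on one line, values as JSON. move_arm: Moves the arm, as the interface text tells. Its arguments: {"type":"object","properties":{"motion":{"type":"array"},"fingers":{"type":"number"}},"required":["motion"]}

```bash
mkdir -p pics
cat > h.py <<'E'
import numpy as np, cv2
from workcell import bot
from scipy.spatial.transform import Rotation as Ro
def ray(c,uv):
    K=c["K"];p=np.array([(uv[0]-K[0,2])/K[0,0],(uv[1]-K[1,2])/K[1,1]]);s=p.copy()
    for _ in range(20): s=p/(1+c["k1"]*(s@s))
    return np.array([s[0],s[1],1.])
def pose(c,st=None):
    if "R" in c: return c["R"].T,-c["R"].T@c["t"]
    T=c["tool_from_camera"];A=Ro.from_rotvec(st["tcp_rot"]).as_matrix()
    return A@T[:3,:3],A@T[:3,3]+st["tcp_pos"]
def onz(c,uv,z,st=None):
    R,o=pose(c,st);d=R@ray(c,uv);return o+d*(z-o[2])/d[2]
def pt(c,uv,st=None):
    R,o=pose(c,st);return o+R@ray(c,uv)*c["depth"][int(uv[1]),int(uv[0])]
E
python3 - <<'E'
from h import *
a=bot.capture("scene");b=bot.capture("top")
cv2.imwrite("pics/scene.png",a["img"]);cv2.imwrite("pics/top.png",b["img"])
import pickle;pickle.dump((a,b),open("c.pkl","wb"))
print(bot.state())
E
```

```text
{'clock': 0.1, 'qpos': array([-1.41300272e+00,  2.76521206e-01,  1.50597764e+00,  8.67626931e-07,
        1.36070111e+00, -1.21006884e-01]), 'qd': array([ 0.00169691, -0.00026878, -0.00228981,  0.00113489, -0.0002611 ,
        0.00153205]), 'effort': array([ 2.41698421e-03, -4.05453479e+01, -2.37779474e+01,  7.04125687e-02,
        2.98575824e-02, -4.13382975e-05]), 'tcp_pos': array([ 0.15815401, -0.55230402,  0.20470877]), 'tcp_rot': array([-3.10952625e+00, -4.36298211e-01,  4.50803268e-05]), 'ft_force': array([-0.37342387, -0.17681572, -0.33341542]), 'ft_torque': array([-0.00903872, -0.06493233, -0.05200532]), 'grip_force': 0.0, 'grip_width': 0.09387687673483833}
```

View pics/scene.png

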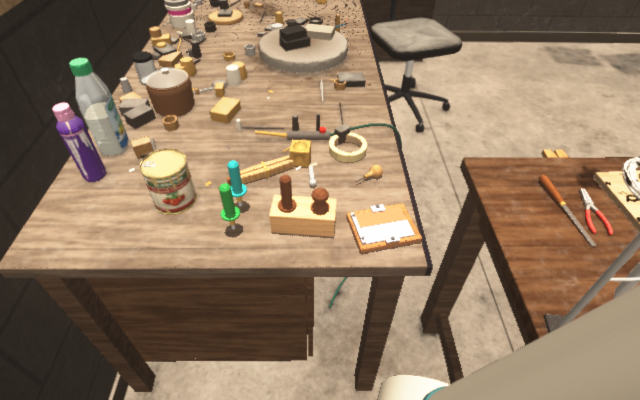

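View pics/top.png

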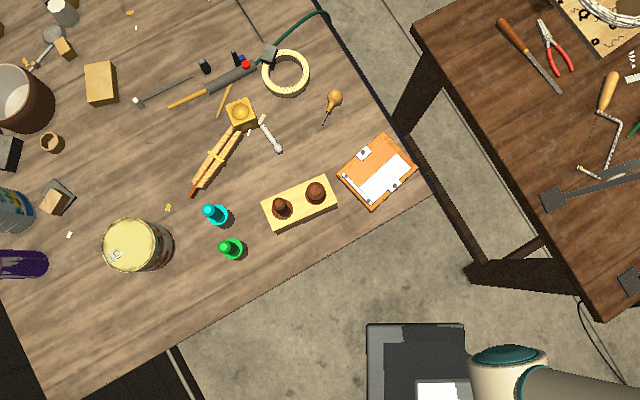

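The scene shows these candidates for the burnisher, with pixels as scene / top:
- Brown long handle: (286,190) / (281,208).
- Brown mushroom pusher: (320,198) / (315,192).
- Green look-alike: (229,200) / (230,248).
- Turquoise look-alike: (237,178) / (214,214).

I choose the tall brown one in the stand. The board is at (385,228) / (377,172). I'll check the choice in a close crop.

Run:
```python
from h import *
import pickle
a,b=pickle.load(open("c.pkl","rb"))
A=cv2.resize(a["img"][165:265,260:430],None,fx=4.5,fy=4.5,interpolation=cv2.INTER_CUBIC)[:,:760]
B=cv2.resize(b["img"][125:240,255:425],None,fx=4.5,fy=4.5,interpolation=cv2.INTER_CUBIC)
cv2.imwrite("pics/cB.png",B);cv2.imwrite("pics/cA.png",A)
for uv in [(281,208),(315,192),(377,172),(300,202)]: print(uv,pt(b,uv))
for uv in [(286,180),(320,194),(385,228)]: print(uv,pt(a,uv))
print(pose(b))
```

```text
(281, 208) [0.48674154 0.42801985 0.13404099]
(315, 192) [0.52052816 0.36727538 0.10504917]
(377, 172) [0.57593723 0.23876467 0.02499028]
(300, 202) [0.5093045  0.39713605 0.05265351]
(286, 180) [0.48972729 0.42390364 0.13941128]
(320, 194) [0.51745886 0.36022461 0.1068863 ]
(385, 228) [0.57106512 0.22639257 0.02181071]
(array([[-0.00347703, -0.98912745,  0.14701972],
       [-0.99991691,  0.00161395, -0.01278967],
       [ 0.01241334, -0.14705197, -0.98905087]]), array([0.38678298, 0.36562959, 0.89890711]))
```

View pics/cB.png

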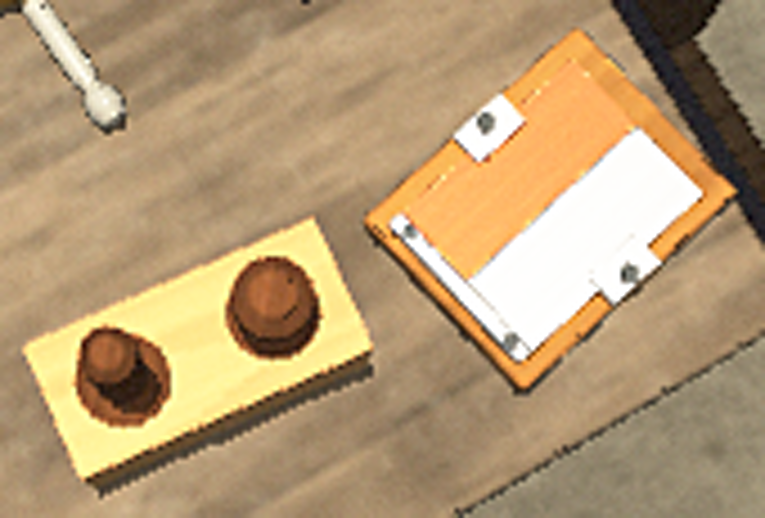

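View pics/cA.png

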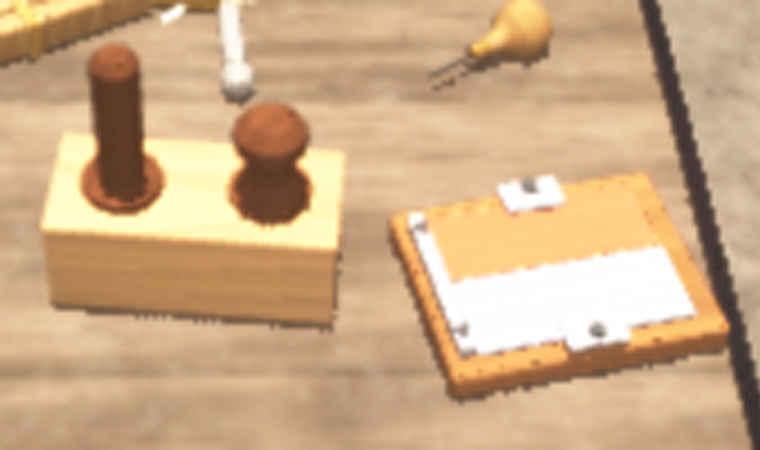

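The crops confirm it. The tall slim handle is in the stand's left hole (cB handle top at about (110,345)), and the mushroom head is on the right at (275,290). On the board, the stop bar runs (400,225)-(520,355), and the seam runs from (472,277) to (638,128).

Run:
```python
from h import *
import pickle
a,b=pickle.load(open("c.pkl","rb"))
f=lambda p,z:onz(b,(255+(p[0]+.5)/4.5-.5,125+(p[1]+.5)/4.5-.5),z)
g=lambda p,z:onz(a,(260+(p[0]+.5)/4.5-.5,165+(p[1]+.5)/4.5-.5),z)
S=np.array([f(p,.055) for p in [(23,350),(313,218),(371,350),(88,478)]])
print("stand",S[:,:2],S.mean(0));d=(S[1]-S[0]+S[2]-S[3]);d/=np.linalg.norm(d);print(d, "hole burn",S.mean(0)-d*.036,"pusher",S.mean(0)+d*.036)
print("handle top",f((112,343),.139),g((115,50),.139))
S=np.array([f(p,.016) for p in [(575,30),(735,188),(522,385),(368,222)]])
print("board",S[:,:2],S.mean(0))
s,e=f((472,277),.02),f((638,128),.02);print("seam",s,e,np.linalg.norm(e-s), np.arctan2(*(e-s)[[1,0]]))
s,e=g((450,281),.02),g((660,246),.02);print("seamA",s,e,np.linalg.norm(e-s), np.arctan2(*(e-s)[[1,0]]))
```

```text
stand [[0.50831849 0.47663479]
 [0.56731305 0.34902043]
 [0.5080646  0.3237834 ]
 [0.45202699 0.4474005 ]] [0.50893078 0.39920978 0.055     ]
[ 4.16309011e-01 -9.09223189e-01 -4.01797027e-16] hole burn [0.49394366 0.43194182 0.055     ] pusher [0.52391791 0.36647775 0.055     ]
handle top [0.49896158 0.43041644 0.139     ] [0.50025773 0.4326275  0.139     ]
board [[0.66653359 0.22378757]
 [0.59002049 0.15048625]
 [0.49730316 0.25255553]
 [0.57374181 0.32270722]] [0.58189976 0.23738414 0.016     ]
seam [0.54700441 0.27515823 0.02      ] [0.61777355 0.1960912  0.02      ] 0.10611252703606046 -0.8407213806527933
seamA [0.54770216 0.27647101 0.02      ] [0.62011754 0.19507056 0.02      ] 0.10894962464272802 -0.84374631263373
```

```bash
cat >> h.py <<'E'
def go(target,ang=None,yaw0=None):
    """shift (cm, tool axes) and turn to reach target, tool down, with closing axis y at ang (world, mod pi)"""
    st=bot.state();A=Ro.from_rotvec(st["tcp_rot"]).as_matrix()
    sh=A.T@(np.array(target)-st["tcp_pos"])*100
    y=A[:,1];a=np.arctan2(y[1],y[0])
    out=[]
    if ang is not None:
        for k in (0,np.pi):
            w=(ang+k-a+np.pi)%(2*np.pi)-np.pi
            B=np.array([[np.sin(a+w),np.cos(a+w),0],[-np.cos(a+w),np.sin(a+w),0],[0,0,-1]])
            out.append(Ro.from_matrix(A.T@B).as_rotvec().round(3))
    print("tcp",st["tcp_pos"].round(4),"yangle",round(a,3),"tilt",round(float(np.arccos(-A[2,2])),4),"q",st["qpos"].round(2),"\nshift cm",sh.round(2),"turn",out)
E
python3 -c "
from h import *
go([.497,.431,.24],np.radians(24.6))"
```

```text
Traceback (most recent call last):
  File "h.py", line 26, in go
    out.append(Ro.from_matrix(A.T@B).as_rotvec().round(3))
               ~~~~~~~~~~~~~~^^^^^^^
  File "scipy/spatial/transform/_rotation.pyx", line 1143, in scipy.spatial.transform._rotation.Rotation.from_matrix
ValueError: Non-positive determinant (left-handed or null coordinate frame) in rotation matrix 0: [[ 1.49982766e-01  9.88688592e-01 -1.94861950e-04]
 [ 9.88687399e-01 -1.49982271e-01  1.59544304e-03]
 [-1.54817049e-03  4.31946514e-04  9.99998708e-01]].
```

```bash
sed -i 's/\[\[np.sin(a+w),np.cos(a+w),0\],\[-np.cos(a+w),np.sin(a+w),0\]/[[-np.sin(a+w),np.cos(a+w),0],[np.cos(a+w),np.sin(a+w),0]/' h.py
python3 -c "
from h import *
go([.497,.431,.24],np.radians(24.6))"
```

```text
tcp [ 0.1582 -0.5523  0.2047] yangle -1.292 tilt 0.0016 q [-1.41  0.28  1.51  0.    1.36 -0.12] 
shift cm [ 59.64 -85.21  -3.38] turn [array([-1.000e-03, -2.000e-03, -1.721e+00]), array([-1.00e-03,  1.00e-03,  1.42e+00])]
```

Request:
move_arm(motion=[3.4,-4.9,-0.5,0,0,-0.1,6.8,-9.8,-1,0,0,-0.2,10.3,-14.7,-1.5,0,0,-0.3,13.7,-19.6,-2,0,0,-0.4,17.2,-24.6,-2.5,0,0,-0.5], fingers=1)

```text
clock: 0.72
tcp_pos: [0.2561, -0.267, 0.2304]
tcp_rot: [-2.905, -1.196, -0.001]
ft_force: [0.9, -0.0, -0.1]
grip_width: 0.0941
grip_force: 0.0
```

```bash
python3 -c "
from h import *
go([.497,.431,.24],np.radians(24.6))"
```

```text
tcp [ 0.2561 -0.267   0.2304] yangle -0.79 tilt 0.0005 q [-1.   -0.06  1.83  0.    1.37 -0.21] 
shift cm [ 66.25 -32.61  -0.93] turn [array([ 0.   , -0.   , -1.219]), array([-0.   , -0.   ,  1.922])]
```

Request:
move_arm(motion=[5.4,-2.6,0,0,0,-0.1,10.8,-5.3,0,0,0,-0.2,16.1,-7.9,0,0,0,-0.3,21.5,-10.6,0,0,0,-0.4,26.9,-13.2,0,0,0,-0.5])

```text
clock: 1.35
tcp_pos: [0.3547, 0.0158, 0.2305]
tcp_rot: [2.517, 1.878, 0.001]
ft_force: [1.2, -0.9, 0.5]
grip_width: 0.0938
grip_force: 0.0
```

```bash
python3 -c "
from h import *
go([.497,.431,.24],np.radians(24.6))"
```

```text
tcp [0.3547 0.0158 0.2305] yangle -0.289 tilt 0.0011 q [-0.15 -0.08  1.86 -0.    1.37  0.14] 
shift cm [43.85  1.82 -0.96] turn [array([ 0.001,  0.001, -0.718]), array([ 1.000e-03, -1.000e-03,  2.424e+00])]
```

Request:
move_arm(motion=[6,0.2,-0.5,0,0,-0.14,12,0.5,-1,0,0,-0.29,18,0.7,-1,0,0,-0.43,24,1,-1,0,0,-0.57,30,1.2,-1,0,0,-0.72])

```text
clock: 1.98
tcp_pos: [0.4526, 0.2997, 0.24]
tcp_rot: [1.691, 2.647, -0.001]
ft_force: [0.8, -0.5, 0.9]
grip_width: 0.0936
grip_force: 0.0
```

Run:
```python
from h import *
go([.497,.431,.24],np.radians(24.6))
st=bot.state();w=bot.capture("wrist");cv2.imwrite("pics/w1.png",w["img"])
import pickle;pickle.dump((st,w),open("w1.pkl","wb"))
```

```text
tcp [0.4526 0.2997 0.24  ] yangle 0.434 tilt 0.0007 q [ 0.46  0.21  1.51 -0.    1.42  0.02] 
shift cm [ 1.005e+01  9.540e+00 -1.000e-02] turn [array([-0.   ,  0.001,  0.004]), array([-1.000e-03, -1.000e-03, -3.137e+00])]
```

View pics/w1.png

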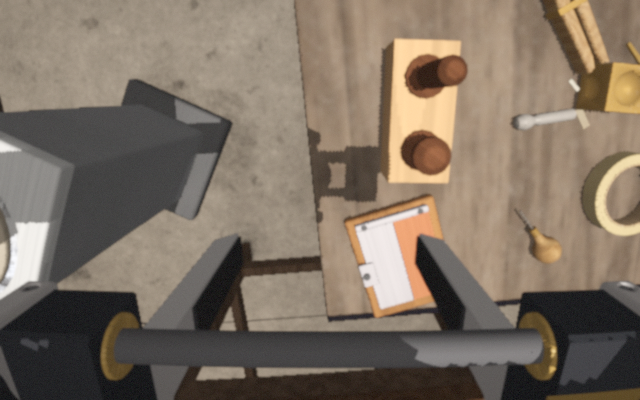

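The wrist view shows the burnisher's handle top at (453,71), the pusher at (432,155), and the seam from (390,218) to (410,306). I'll cross-check these.

Run:
```python
from h import *
import pickle
st,w=pickle.load(open("w1.pkl","rb"))
S=np.array([onz(w,p,.055,st) for p in [(393,38),(461,40),(449,183),(388,182)]])
print(S[:,:2],S.mean(0));d=S[2]+S[3]-S[0]-S[1];d/=np.linalg.norm(d);print(d,S.mean(0)-.036*d)
print("top",onz(w,(454,70),.139,st),pt(w,(454,70),st)); print("pusher",onz(w,(432,153),.1,st))
print("seam",onz(w,(391,219),.02,st),onz(w,(412,305),.02,st))
```

```text
[[0.45051731 0.44780782]
 [0.51052408 0.47493427]
 [0.56919638 0.34651678]
 [0.51022001 0.32028073]] [0.51011445 0.3973849  0.055     ]
[ 0.41977934 -0.90762619  0.        ] [0.49500239 0.43005944 0.055     ]
top [0.49501046 0.42983207 0.139     ] [0.49460942 0.42952121 0.14047544]
pusher [0.52273029 0.36707164 0.1       ]
seam [0.54279805 0.27722583 0.02      ] [0.6214617  0.18569953 0.02      ]
```

Request:
move_arm(motion=[3.5,3.2,0,0,0,0,7,6.4,0,0,0,0,10.05,9.35,0,0,0,0,10.05,9.35,0,0,0,0,10.05,9.35,3,0,0,0])

```text
clock: 2.65
tcp_pos: [0.4968, 0.4283, 0.2118]
tcp_rot: [1.698, 2.641, 0.005]
ft_force: [-0.0, 0.2, 0.6]
grip_width: 0.094
grip_force: 0.0
```

```bash
python3 -c "
from h import *
go([.4952,.4303,.091],np.radians(24.6))
print(bot.state()['ft_force'])"
```

```text
tcp [0.4968 0.4283 0.2118] yangle 0.428 tilt 0.0038 q [ 0.61  0.39  1.31 -0.    1.43  0.18] 
shift cm [ 0.25 -0.11 12.08] turn [array([ 0.004, -0.   , -0.001]), array([-0.   , -0.006,  3.14 ])]
[-0.00366797  0.18348943  0.61990618]
```

Request:
move_arm(motion=[0,0,4,0,0,0,0,0,8,0,0,0,0,0,11,0,0,0,0,0,11.9,0,0,0,0,0,11.9,0,0,0])

```text
clock: 3.28
tcp_pos: [0.4958, 0.4272, 0.0916]
tcp_rot: [-1.7, -2.642, 0.001]
ft_force: [0.7, -0.1, 0.0]
grip_width: 0.0938
grip_force: 0.0
```

Run:
```python
from h import *
go([.4952,.4303,.091],np.radians(24.6))
st=bot.state();print(st['ft_force']);w=bot.capture("wrist");cv2.imwrite("pics/w2.png",w["img"])
```

```text
tcp [0.4958 0.4272 0.0916] yangle 0.427 tilt 0.0007 q [ 0.61  0.47  1.49 -0.    1.18  0.18] 
shift cm [0.3  0.07 0.06] turn [array([-0.001,  0.   , -0.002]), array([1.00e-03, 1.00e-03, 3.14e+00])]
[ 0.72140255 -0.07240264  0.04962509]
```

View pics/w2.png

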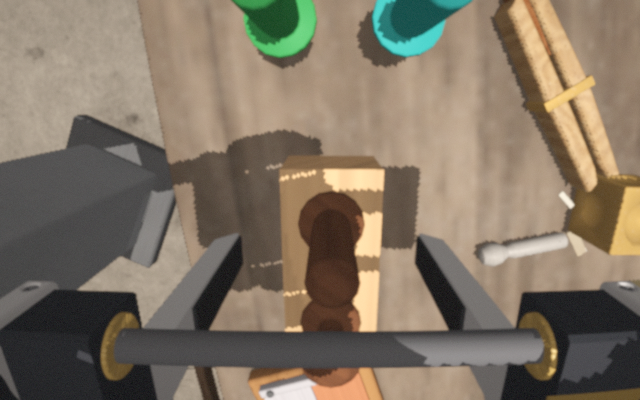

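The handle (top at (332,282)) is centred between the fingers at columns 240 and 418. I'll shift 3 mm in x, then close.

Request:
move_arm(motion=[0.3,0,0,0,0,0,0.3,0,0,0,0,0])

```text
clock: 3.58
tcp_pos: [0.4951, 0.4313, 0.0927]
tcp_rot: [1.698, 2.642, 0.003]
ft_force: [0.6, 0.5, 0.2]
grip_width: 0.0941
grip_force: 0.0
```

Request:
move_arm(motion=[0,0,0,0,0,0,0,0,0,0,0,0,0,0,0,0,0,0,0,0,0,0,0,0,0,0,0,0,0,0], fingers=0)

```text
clock: 4.2
tcp_pos: [0.4946, 0.4307, 0.0913]
tcp_rot: [1.699, 2.643, -0.0]
ft_force: [-0.1, -0.0, 0.5]
grip_width: 0.0474
grip_force: 0.0
```

```bash
python3 -c "
from h import *
go([.4952,.4303,.091],np.radians(24.6))
s=bot.state();print(s['ft_force'],s['grip_width'],s['grip_force'])"
```

```text
tcp [0.4946 0.4307 0.0913] yangle 0.428 tilt 0.0002 q [ 0.61  0.47  1.49 -0.    1.18  0.18] 
shift cm [-0.06  0.04  0.03] turn [array([-0.   ,  0.   , -0.001]), array([0.  , 0.  , 3.14])]
[-0.10862325 -0.02913501  0.52698031] 0.04743931452699017 0.0
```

Request:
move_arm(motion=[0,0,0,0,0,0,0,0,0,0,0,0,0,0,0,0,0,0,0,0,0,0,0,0,0,0,0,0,0,0])

```text
clock: 4.82
tcp_pos: [0.4947, 0.4307, 0.0913]
tcp_rot: [1.699, 2.642, -0.0]
ft_force: [0.1, 0.3, -0.4]
grip_width: 0.0237
grip_force: 30.0
```

Request:
move_arm(motion=[0,0,-0.5,0,0,0,0,0,-1,0,0,0,0,0,-2,0,0,0,0,0,-3,0,0,0,0,0,-4,0,0,0])

```text
clock: 5.45
tcp_pos: [0.4947, 0.4308, 0.1325]
tcp_rot: [1.699, 2.642, 0.001]
ft_force: [0.0, -1.3, -2.0]
grip_width: 0.0234
grip_force: 30.0
```

Request:
move_arm(motion=[0,0,-2,0,0,0,0,0,-4,0,0,0,0,0,-6,0,0,0,0,0,-8,0,0,0,0,0,-10,0,0,0])

```text
clock: 6.08
tcp_pos: [0.4945, 0.4307, 0.2327]
tcp_rot: [1.699, 2.642, 0.001]
ft_force: [-0.3, -0.1, -1.1]
grip_width: 0.0236
grip_force: 30.0
```

Run:
```python
from h import *
go([.5525,.2705,.232])
a=bot.capture("scene");b=bot.capture("top")
A=a["img"][90:265,240:440];B=b["img"][100:275,220:420]
cv2.imwrite("pics/l.png",cv2.resize(np.hstack([A,B]),None,fx=2,fy=2,interpolation=cv2.INTER_CUBIC))
```

```text
tcp [0.4945 0.4307 0.2327] yangle 0.428 tilt 0.0004 q [ 0.61  0.39  1.27 -0.    1.48  0.18] 
shift cm [-16.98  -1.38   0.07] turn []
```

View pics/l.png

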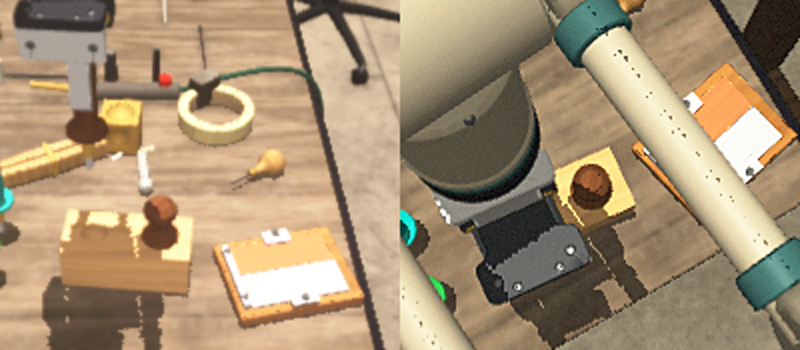

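The burnisher hangs upright in the grip: nib at about (88,165) in the left half, collar at (85,130). It is clear above the stand and the pusher hasn't moved. Next I'll move over the seam start.

Request:
move_arm(motion=[-3.5,-0.3,0,0,0,0,-8,-0.7,0,0,0,0,-12.5,-1.1,0,0,0,0,-16,-1.3,0,0,0,0,-17,-1.4,0,0,0,0])

```text
clock: 6.8
tcp_pos: [0.5527, 0.2684, 0.2308]
tcp_rot: [-1.702, -2.64, 0.002]
ft_force: [0.3, -0.1, -1.7]
grip_width: 0.0235
grip_force: 30.0
```

Request:
move_arm(motion=[0,0,3,0,0,0,0,0,6,0,0,0,0,0,9,0,0,0,0,0,11,0,0,0,0,0,11,0,0,0])

```text
clock: 7.42
tcp_pos: [0.5505, 0.2707, 0.1194]
tcp_rot: [-1.696, -2.64, 0.005]
ft_force: [-0.1, -0.9, -1.0]
grip_width: 0.0236
grip_force: 30.0
```

Run:
```python
from h import *
go([.5525,.2705,.0985],np.radians(24.6))
a=bot.capture("scene")
cv2.imwrite("pics/m.png",cv2.resize(a["img"][165:265,330:450],None,fx=5,fy=5,interpolation=cv2.INTER_CUBIC))
```

```text
tcp [0.5505 0.2707 0.1194] yangle 0.429 tilt 0.0046 q [ 0.34  0.39  1.55  0.    1.2  -0.09] 
shift cm [-0.1   0.18  2.09] turn [array([-0.005, -0.001, -0.001]), array([-2.000e-03,  7.000e-03,  3.141e+00])]
```

View pics/m.png

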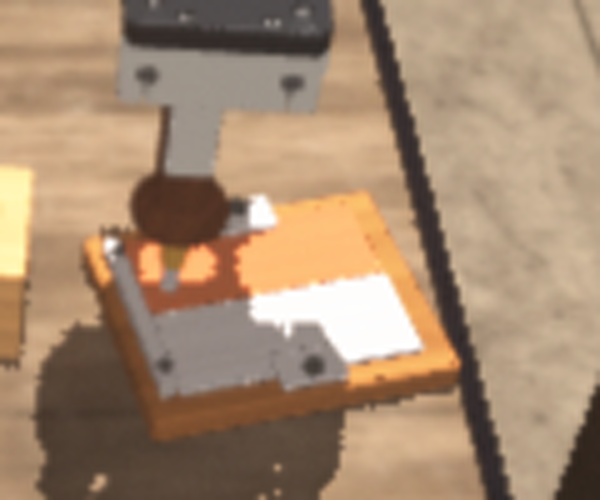

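The nib tip shows at crop (169,290), just inside the stop bar. I'll cast its ray to check the position.

Run:
```python
from h import *
import pickle
a,b=pickle.load(open("c.pkl","rb"))
f=lambda u,v,z:onz(a,(330+(u+.5)/5-.5,165+(v+.5)/5-.5),z)
n=f(169,290,.035);c=np.array([.5825,.2365]);d=np.array([np.cos(-.843),np.sin(-.843)])
print(n,(n[:2]-c)@d,(n[:2]-c)@[-d[1],d[0]]); t=bot.state()["tcp_pos"][:2];print((t-c)@d,(t-c)@[-d[1],d[0]])
for u,v in [(420,274),(250,297)]:
  s=f(u,v,.02);print(s,(s[:2]-c)@d,(s[:2]-c)@[-d[1],d[0]])
```

```text
[0.55093252 0.27026105 0.035     ] -0.04620692866839079 -0.001110886515415542
-0.04626632112893599 -7.945532807653033e-05
[0.62785937 0.1806182  0.02      ] 0.0718979311482063 -0.003306805278221997
[0.57762061 0.24168828 0.02      ] -0.007119687024485734 -0.00019177648321146634
```

Request:
move_arm(motion=[0,0.1,0.5,0,0,0,0,0.1,1,0,0,0,0,0.1,1.4,0,0,0,0,0.1,1.7,0,0,0,0,0.1,1.7,0,0,0])

```text
clock: 8.1
tcp_pos: [0.5534, 0.2706, 0.1043]
tcp_rot: [-1.699, -2.642, 0.0]
ft_force: [0.5, -0.4, -0.9]
grip_width: 0.0237
grip_force: 30.0
```

Request:
move_arm(motion=[0,0,0.2,0,0,0,0,0,0.4,0,0,0,0,0,0.4,0,0,0,0,0,0.4,0,0,0,0,0,0.4,0,0,0])

```text
clock: 8.72
tcp_pos: [0.5534, 0.2707, 0.1005]
tcp_rot: [1.699, 2.642, 0.0]
ft_force: [-0.3, 1.1, 0.4]
grip_width: 0.0236
grip_force: 30.0
```

Run:
```python
from h import *
go([.6125,.203,.0983],np.radians(24.6))
c=np.array([.5825,.2365]);d=np.array([np.cos(-.843),np.sin(-.843)]);s=bot.state();t=s["tcp_pos"][:2];print((t-c)@d,(t-c)@[-d[1],d[0]],s["ft_force"],s["grip_width"])
```

```text
tcp [0.5534 0.2707 0.1005] yangle 0.428 tilt 0.0003 q [ 0.34  0.41  1.57 -0.    1.16 -0.09] 
shift cm [-8.61  2.57  0.22] turn [array([ 0.   ,  0.   , -0.001]), array([ 0.  , -0.  ,  3.14])]
-0.044844824420554937 0.0010161341429668694 [-0.25393446  1.08338626  0.44557562] 0.02355164350821679
```

Request:
move_arm(motion=[0,0,0.15,0,0,0,0,0,0.3,0,0,0,0,0,0.3,0,0,0,0,0,0.3,0,0,0,0,0,0.3,0,0,0])

```text
clock: 9.35
tcp_pos: [0.5534, 0.2707, 0.0975]
tcp_rot: [1.699, 2.642, 0.0]
ft_force: [0.3, -0.4, 0.2]
grip_width: 0.0232
grip_force: 30.0
```

Request:
move_arm(motion=[-0.34,0.1,0,0,0,0,-0.69,0.2,0,0,0,0,-1.03,0.31,0,0,0,0,-1.38,0.41,0,0,0,0,-1.72,0.51,0,0,0,0])

```text
clock: 9.98
tcp_pos: [0.5653, 0.2569, 0.0974]
tcp_rot: [1.699, 2.642, -0.0]
ft_force: [-1.2, 1.0, 1.3]
grip_width: 0.0236
grip_force: 30.0
```

```bash
cat > p.py <<'E'
from h import *
go([.6125,.203,.0975],np.radians(24.6))
c=np.array([.5825,.2365]);d=np.array([np.cos(-.843),np.sin(-.843)]);s=bot.state();t=s["tcp_pos"][:2];print((t-c)@d,(t-c)@[-d[1],d[0]],s["ft_force"],s["grip_width"])
E
python3 p.py
```

```text
tcp [0.5653 0.2569 0.0974] yangle 0.428 tilt 0.0001 q [ 0.31  0.42  1.57 -0.    1.16 -0.11] 
shift cm [-6.86  2.06 -0.01] turn [array([-0.   ,  0.   , -0.001]), array([0.  , 0.  , 3.14])]
-0.026645130478661225 0.0007104613227431299 [-1.20457299  0.99899578  1.32155751] 0.023564684330037534
```

Tracking is good, so I'll continue.

Request:
move_arm(motion=[-0.34,0.1,0,0,0,0,-0.69,0.2,0,0,0,0,-1.03,0.31,0,0,0,0,-1.38,0.41,0,0,0,0,-1.72,0.51,0,0,0,0])

```text
clock: 10.6
tcp_pos: [0.5771, 0.2434, 0.0975]
tcp_rot: [1.699, 2.642, -0.0]
ft_force: [-0.2, 1.0, 0.8]
grip_width: 0.0235
grip_force: 30.0
```

Request:
move_arm(motion=[-0.34,0.1,0,0,0,0,-0.69,0.2,0,0,0,0,-1.03,0.31,0,0,0,0,-1.38,0.41,0,0,0,0,-1.72,0.51,0,0,0,0])

```text
clock: 11.22
tcp_pos: [0.5889, 0.2298, 0.0974]
tcp_rot: [1.699, 2.642, -0.0]
ft_force: [0.1, 1.8, 0.5]
grip_width: 0.0237
grip_force: 30.0
```

Request:
move_arm(motion=[-0.34,0.1,0,0,0,0,-0.69,0.2,0,0,0,0,-1.03,0.31,0,0,0,0,-1.38,0.41,0,0,0,0,-1.72,0.51,0,0,0,0])

```text
clock: 11.85
tcp_pos: [0.6006, 0.2163, 0.0974]
tcp_rot: [1.699, 2.642, -0.0]
ft_force: [-0.9, 1.6, 0.5]
grip_width: 0.024
grip_force: 30.0
```

```bash
python3 p.py
python3 - <<'E'
from h import *
a=bot.capture("scene")
cv2.imwrite("pics/m2.png",cv2.resize(a["img"][165:265,330:450],None,fx=5,fy=5,interpolation=cv2.INTER_CUBIC))
E
```

```text
tcp [0.6006 0.2163 0.0974] yangle 0.428 tilt 0.0001 q [ 0.24  0.44  1.52 -0.    1.17 -0.19] 
shift cm [-1.7   0.53 -0.01] turn [array([-0.   ,  0.   , -0.001]), array([0.  , 0.  , 3.14])]
0.027133813054153424 0.00012035816590383677 [-0.87134137  1.55288045  0.4788388 ] 0.023961649849063817
```

View pics/m2.png

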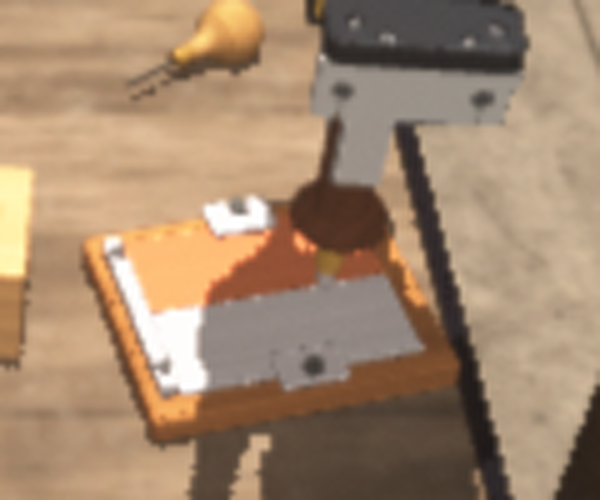

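The nib tip, at (325,285), sits right on the copper/silver line and is pressed. I'll finish the pass and hold there, then lift.

Request:
move_arm(motion=[-0.34,0.1,0,0,0,0,-0.69,0.2,0,0,0,0,-1.03,0.31,0,0,0,0,-1.38,0.41,0,0,0,0,-1.75,0.52,0,0,0,0])

```text
clock: 12.52
tcp_pos: [0.6126, 0.2026, 0.0974]
tcp_rot: [-1.699, -2.643, 0.0]
ft_force: [-1.4, 1.4, 0.7]
grip_width: 0.0237
grip_force: 30.0
```

Request:
move_arm(motion=[0,0,0,0,0,0,0,0,0,0,0,0,0,0,0,0,0,0,0,0,-0.5,0,0,0,0,0,-2,0,0,0])

```text
clock: 13.15
tcp_pos: [0.6113, 0.2028, 0.117]
tcp_rot: [-1.698, -2.641, 0.003]
ft_force: [0.1, -0.0, -1.6]
grip_width: 0.0236
grip_force: 30.0
```

Request:
move_arm(motion=[0,0,-3,0,0,0,0,0,-6,0,0,0,0,0,-9,0,0,0,0,0,-11.5,0,0,0,0,0,-11.5,0,0,0])

```text
clock: 13.78
tcp_pos: [0.6135, 0.2033, 0.2354]
tcp_rot: [1.697, 2.64, 0.006]
ft_force: [-0.7, 0.5, -0.7]
grip_width: 0.0233
grip_force: 30.0
```

```bash
python3 -c "
from h import *
go([.4947,.4307,.235],np.radians(24.6))"
```

```text
tcp [0.6135 0.2033 0.2354] yangle 0.428 tilt 0.0051 q [ 0.21  0.37  1.29  0.    1.47 -0.22] 
shift cm [ 2.562e+01 -1.360e+00  1.000e-02] turn [array([ 0.005,  0.001, -0.001]), array([ 1.00e-03, -8.00e-03,  3.14e+00])]
```

Request:
move_arm(motion=[2,-0.1,0,0,0,0,5.5,-0.3,0,0,0,0,9,-0.5,0,0,0,0,13,-0.7,0,0,0,0,17,-0.9,0,0,0,0])

```text
clock: 14.4
tcp_pos: [0.5311, 0.3555, 0.2305]
tcp_rot: [-1.697, -2.641, 0.004]
ft_force: [0.6, 0.2, -2.2]
grip_width: 0.0235
grip_force: 30.0
```

Request:
move_arm(motion=[3.5,-0.2,0,0,0,0,6.5,-0.4,0,0,0,0,8.6,-0.5,0,0,0,0,8.6,-0.5,0,0,0,0,8.6,-0.5,0,0,0,0])

```text
clock: 15.02
tcp_pos: [0.4936, 0.4291, 0.232]
tcp_rot: [1.699, 2.642, -0.002]
ft_force: [-0.5, -0.1, -1.0]
grip_width: 0.0237
grip_force: 30.0
```

```bash
python3 -c "
from h import *
go([.4947,.4307,.16],np.radians(24.6))"
```

```text
tcp [0.4936 0.4291 0.232 ] yangle 0.428 tilt 0.0014 q [ 0.61  0.39  1.28 -0.    1.48  0.18] 
shift cm [0.11 0.17 7.2 ] turn [array([-0.001,  0.001, -0.002]), array([2.00e-03, 1.00e-03, 3.14e+00])]
```

Request:
move_arm(motion=[0.1,0.1,2,0,0,0,0.1,0.1,4.5,0,0,0,0.1,0.1,7,0,0,0,0.1,0.1,7,0,0,0,0.1,0.1,7,0,0,0])

```text
clock: 15.65
tcp_pos: [0.495, 0.4309, 0.1634]
tcp_rot: [1.7, 2.641, 0.002]
ft_force: [0.2, 0.1, -1.4]
grip_width: 0.024
grip_force: 30.0
```

```bash
python3 -c "
from h import *
go([.4947,.4307,.0913],np.radians(24.6))"
```

```text
tcp [0.495  0.4309 0.1634] yangle 0.427 tilt 0.0015 q [ 0.61  0.42  1.39 -0.    1.33  0.18] 
shift cm [-0.   -0.04  7.21] turn [array([ 0.001,  0.   , -0.002]), array([ 0.000e+00, -2.000e-03,  3.139e+00])]
```

Request:
move_arm(motion=[0,0,1.5,0,0,0,0,0,3,0,0,0,0,0,4.5,0,0,0,0,0,6,0,0,0,0,0,6.5,0,0,0])

```text
clock: 16.27
tcp_pos: [0.4932, 0.4307, 0.0956]
tcp_rot: [-1.698, -2.642, 0.004]
ft_force: [0.3, 0.8, -1.6]
grip_width: 0.0235
grip_force: 30.0
```

```bash
python3 -c "
from h import *
go([.4947,.4307,.0913],np.radians(24.6));print(bot.state()['ft_force'])"
```

```text
tcp [0.4932 0.4307 0.0956] yangle 0.428 tilt 0.0027 q [ 0.61  0.47  1.48 -0.    1.19  0.18] 
shift cm [-0.06  0.14  0.43] turn [array([-0.003,  0.001, -0.001]), array([1.00e-03, 4.00e-03, 3.14e+00])]
[ 0.32897699  0.81407819 -1.60760521]
```

Request:
move_arm(motion=[0,0,0.2,0,0,0,0,0,0.4,0,0,0,0,0,0.5,0,0,0,0,0,0.5,0,0,0,0,0,0.5,0,0,0])

```text
clock: 16.9
tcp_pos: [0.4941, 0.4313, 0.0927]
tcp_rot: [1.699, 2.642, 0.001]
ft_force: [0.4, -0.2, -1.3]
grip_width: 0.0233
grip_force: 30.0
```

```bash
python3 -c "
from h import *
go([.4947,.4307,.0913],np.radians(24.6));print(bot.state()['ft_force'])"
```

```text
tcp [0.4941 0.4313 0.0927] yangle 0.428 tilt 0.0005 q [ 0.61  0.47  1.49 -0.    1.18  0.18] 
shift cm [-0.08  0.03  0.14] turn [array([ 0.   ,  0.   , -0.001]), array([ 0.00e+00, -1.00e-03,  3.14e+00])]
[ 0.43617808 -0.15410966 -1.33892529]
```

Still about 1.4 mm up. I'll lower the rest, then open.

Request:
move_arm(motion=[0,0,0.07,0,0,0,0,0,0.14,0,0,0,0,0,0.14,0,0,0])

```text
clock: 17.27
tcp_pos: [0.494, 0.4312, 0.0914]
tcp_rot: [1.699, 2.642, 0.0]
ft_force: [0.4, -0.7, 1.0]
grip_width: 0.0237
grip_force: 30.0
```

Request:
move_arm(motion=[0,0,0,0,0,0,0,0,0,0,0,0,0,0,0,0,0,0,0,0,0,0,0,0,0,0,0,0,0,0], fingers=1)

```text
clock: 17.9
tcp_pos: [0.494, 0.4312, 0.091]
tcp_rot: [1.699, 2.643, -0.0]
ft_force: [-0.7, 0.3, 1.1]
grip_width: 0.07
grip_force: 0.0
```

Request:
move_arm(motion=[0,0,0,0,0,0,0,0,0,0,0,0,0,0,0,0,0,0,0,0,0,0,0,0,0,0,-1,0,0,0])

```text
clock: 18.52
tcp_pos: [0.4934, 0.4308, 0.1006]
tcp_rot: [-1.699, -2.642, 0.003]
ft_force: [-0.3, -0.1, 0.3]
grip_width: 0.094
grip_force: 0.0
```

Request:
move_arm(motion=[0,0,-3,0,0,0,0,0,-6,0,0,0,0,0,-10,0,0,0,0,0,-14,0,0,0,0,0,-14,0,0,0])

```text
clock: 19.15
tcp_pos: [0.4957, 0.4325, 0.2458]
tcp_rot: [1.697, 2.64, 0.013]
ft_force: [0.2, 0.6, 0.6]
grip_width: 0.094
grip_force: 0.0
```

Run:
```python
from h import *
a=bot.capture("scene");print(bot.state()["ft_force"])
cv2.imwrite("pics/f.png",cv2.resize(a["img"][120:265,230:430],None,fx=4,fy=4,interpolation=cv2.INTER_CUBIC))
```

```text
[-1.10636771 -0.53985658 -0.35286136]
```

View pics/f.png

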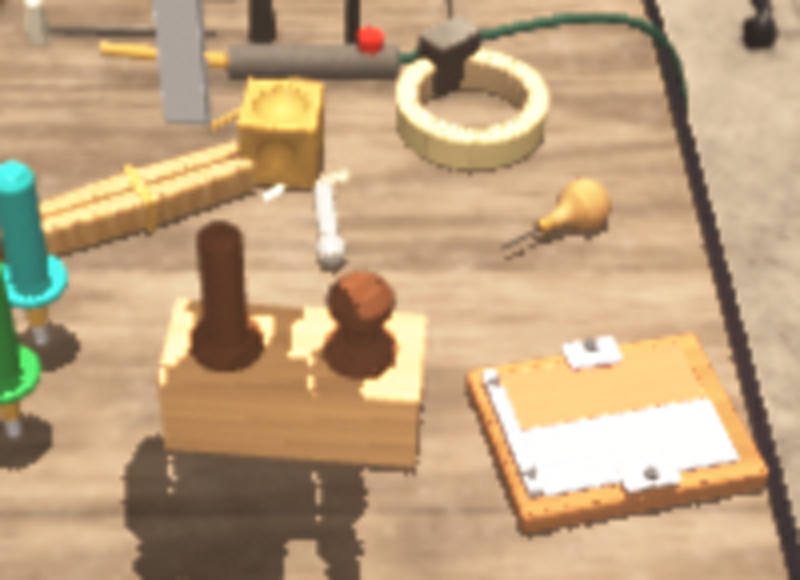

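The burnisher stands upright in its original hole at (222,300), collar down. The pusher is unmoved at (360,320), and the gripper is clear. Handing in.

```bash
python3 -c "
from workcell import bot
print(bot.close_job())"
```

```text
the job is handed in; nothing more can be done
None
```

I ran the burnisher along the whole seam at about 3 cm/s with light pressure, stood it back upright in its original hole and left the pusher where it was; the job is handed in at about 19 s on the clock, and no verdict came back.

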